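# Put the weld gauge away and click its slide cover shut

### The job

Put the weld gauge lying on the bench into the open bay of the green gauge case, then push the yellow slide cover shut along its rails until its red tongue snaps down behind the ledge of the steel catch and holds it shut against its return spring. Push with feeling, do not ram the cover against its stop or bear hard on the case, and leave the pipe, the jar and the brush where they are.

Things in the scene. Friction and masses are not known exactly. Their poses are not given: they have to be found in the camera images.
- gauge: Pocket weld gauge: riveted stack of dark steel and brass leaves, 60 x 22 x 16 mm (its x, y, z), 0.11 kg, lying flat and loose on the bench. Origin: centre of its underside.
- case: Green gauge case, fixed on the bench, 360 (x) x 116 (y) mm; side walls with aluminium rail lips, 54.5 mm high. Origin at bench level; x is the closing direction of the cover. Along x: closed deck, 44 mm high, from -225 to -60 mm; open bay from -60 to +50 mm; land, 34 mm high, from +50 to +135 mm, carrying the steel catch. Bearing on the case or cover with over 30 N counts as ramming.
- bay (a point): Centre of the bay's floor, 4.5 mm above the bench, at x = -5 mm in the case frame. The bay is 110 (x) x 96 (y) mm inside, 92 mm between the rail lips; the red tongue, reaching 34 mm ahead of the open cover, overhangs its -x part, so lay things clear of the tongue, nearer the land.
- land (a point): Middle of the land's top, case x = 92.5 mm. On it the catch: dark bracket, bright ramp and ledge between two shoulder blocks, screwed down anywhere along a 20 mm slot, place not reported. Within it the tongue climbs the ramp for 16 mm (push rises to 7-11 N), drops behind the ledge (push falls under 6 N), 3 mm on the shoulders stop the cover hard: at 144.5 mm travel (catch nearest) to 164.5 (farthest).
- cover (a joint): Yellow slide cover, plate 137 x 96 x 4 mm, top 49.5 mm above the bench. Value in m: 0 = open (starts 0 to 20 mm), grows along the case's +x; its leading edge is at case x = -88 mm + value. A red sprung tongue reaches 34 mm ahead of that edge. Friction 1.5 N plus a return spring, 0 N open to 3 N shut: left unlatched it slides back open; latched it stays past 138 mm.
- cover_rib (a point): Middle of the rear face (towards the case's -x) of the cover's black push rib, 7 mm below its top, 56.5 mm above the bench. The rib stands 14 mm above the plate, 50 mm long across (y), 8 mm thick (x); behind it 65 mm of flat plate are clear, 92 mm wide between the rail lips, which stand 5 mm above the plate.
- pipe: Bystander: short dark steel pipe standing upright, 60 mm diameter, 75 mm high. Origin: centre of its underside.
- jar: Bystander: white jar with a blue cap, 68 mm diameter, 75 mm high. Origin: centre of its underside.
- brush: Bystander: brush with a wooden handle, 200 mm long, lying along its x. Origin: underside.
There are look-alikes about, which are no part of the job. There is more than one size of the gauge; the job needs the smallest.

How it is judged:
By the outcome, as a careful person would: the job done as asked, in the order asked, and still so for the second after the job is handed in, with the robot touching nothing.
It also fails if it takes over 48 s, if anything falls off the work surface, if the arm or the gripper's body presses on something with over 40 N, if the wrist force passes 120 N, or if a joint passes its speed limit or range.

### The arm

A 6-joint arm with a two-finger parallel gripper is mounted at the origin on the work surface. World frame = base frame: x ahead of the robot, y to its left, z up, the work surface at z = 0. Lengths are in mm, angles in rad, forces in N, time in s.
With the tool pointing down it reaches from about 425 to 1125 mm from the base axis. Payload 14.9 kg.
Tool frame: the origin (TCP) lies between the finger pads; the fingertips stand 22 mm ahead of it and the grasp point (between the pads) lies 3 mm ahead of it; z points along the fingers, y is the direction in which the jaws open and shut (so a half turn about z gives the same grasp; the last joint's range is limited). The gripper opens to 91 mm and grips with 3 to 60 N. Pads are 32 mm wide; open, the fingers measure 118 mm over their backs; the gripper's body (76 mm by 178 mm) begins 60 mm behind the grasp point.
Start: joints at [-1.172, 0.379, 1.734, -0, 1.028, -0.033], TCP at [292.952, -635.765, 206.032] pointing down, gripper open.
Joint ranges: [-2.77, 2.77], [-0.74, 2.19], [0, 2.66], [-1.06, 4.2], [0.31, 2.87], [-3.08, 3.08]. Speed limits (rad/s): [1.89, 1.89, 2.39, 3.14, 3.14, 3.14].

### API

Orientations are given as a unit quaternion [w, x, y, z].
In Python, from rig import manip, cams gives the robot as it stands.
- The arm moves only by the shell command python3 -m handwheel 'ROWS' [FORCE]. ROWS is JSON, a list of rows, each an object with "gripper": the closure in counts, from 0 (fully open) to 255 (shut); "linear": the shift along the tool's x, y, z in cm, a list of three; "rot": the turn, a rotation vector about the tool's x, y, z in degrees, a list of three. In form: [{"gripper": gripper, "linear": [dx, dy, dz], "rot": [rx, ry, rz]}, ...]. A call has 1 to 8 rows; each row is the pose to reach, as a shift and turn from the pose commanded when the call began, along the tool's axes at that moment; what a row does not reach only later rows make up. A row lasts 1/10 s, in which the tool goes at most 50 mm and 8.59 degrees, less where a joint would pass 70% of its speed; a pose out of reach is approached as far as the arm can. A call with a gripper value outside its range is refused whole. The fingers move at their own pace and stop on an object; FORCE is the grip in N (left out, the last holds). Time passes only in rows, so rows that repeat a pose let the fingers close. It gives the time, the measured TCP pose, the force and the opening at its end, in the units of the state.
- manip.read_state(): the state, without advancing time (a new reading comes with each control period).
- cams.get_image(name): name is "scene" or "top" or "wrist"; returns the picture (420x560x3 uint8, red, green, blue); there is no depth.
- cams.camera_info(name): a dict with "camera_matrix" (3x3 intrinsics, pixels), "R" (3x3) and "t" (3): a world point X has camera coordinates R X + t. Camera axes: x right, y down, z forward; pixel columns grow to the right and rows downward; lengths in mm; the calibration is good to about 2 mm. The wrist camera is an equidistant fisheye: a pixel r from the principal point sees the ray r / f radians off the axis. A picture is of the moment at which its call begins: read the wrist's pose just before it. camera_info takes no time and is no camera call; for the wrist camera it gives the pose at the moment of the call.
- manip.finish_job(): hands the job in, once; it reports no verdict.
The state is a dict: "clock": time; "q": joint angles; "dq": joint speeds; "tau": joint torques, N m; "position": TCP position; "tcp_rot": TCP orientation; "force": force on the tool from outside, world axes, zero at the start; "moment": the same for the moment, N m; "grip_width": finger opening in mm.
Only numpy, scipy, OpenCV 4.12 (cv2) and the standard library are available. Lean on these libraries where they do the work, as an engineer would, in place of code of your own. Each camera call takes 0.05 s, during which the arm holds its last target.

## Working session

There is one attempt and no reset: what is moved stays moved. The work goes in short steps, Python scripts to look and compute and a shell command to move; the robot and the scene stay as the last step left them, time stands still between calls to the robot, and variables do not carry over. Pictures are saved under pics/ and viewed, and the job is handed in when it is done.

```bash
mkdir -p pics; ls
python3 - <<'E'
from rig import manip, cams
import cv2
s=manip.read_state(); print(s)
for n in ("scene","top","wrist"):
    im=cams.get_image(n); cv2.imwrite(f"pics/{n}0.png",im[:,:,::-1])
    i=cams.camera_info(n); print(n,i)
E
```

```text
pics
{'clock': 0.0, 'q': array([-1.17232342e+00,  3.79396995e-01,  1.73478016e+00, -2.28952279e-06,
        1.02850974e+00, -3.33221448e-02]), 'dq': array([ 0.00090523, -0.00079128,  0.00139903, -0.00137714,  0.00033696,
       -0.00147512]), 'tau': array([-9.31089962e-04, -7.63729620e+01, -4.34375596e+01,  6.49417285e-02,
        4.24447982e-02, -8.17138834e-05]), 'position': array([ 292.7732261 , -635.38434327,  205.39665888]), 'tcp_rot': array([-5.37849534e-04,  9.76784243e-01,  2.14224750e-01, -1.00300702e-04]), 'force': array([-0.30435066,  0.69370013,  0.12449131]), 'moment': array([0.00845462, 0.02923267, 0.04295125]), 'grip_width': 91.22797358483312}
scene {'camera_matrix': array([[468.22789694,   0.        , 282.14677645],
       [  0.        , 468.22789694, 206.06607747],
       [  0.        ,   0.        ,   1.        ]]), 'R': array([[ 0.54257847,  0.83991023,  0.0126262 ],
       [ 0.51294393, -0.31938155, -0.79679605],
       [-0.66520458,  0.43880091, -0.60411641]]), 't': array([-237.72352594, -242.71161374, 1648.20415879])}
top {'camera_matrix': array([[382.30033188,   0.        , 277.29290503],
       [  0.        , 382.30033188, 211.24337661],
       [  0.        ,   0.        ,   1.        ]]), 'R': array([[-0.00422127, -0.9999648 ,  0.00725152],
       [-0.98654178,  0.00297907, -0.16348225],
       [ 0.16345489, -0.00784403, -0.98651962]]), 't': array([-66.08049538, 538.03501481, 878.31346373])}
wrist {'camera_matrix': array([[325.1922621 ,   0.        , 280.5118543 ],
       [  0.        , 325.1922621 , 206.14522403],
       [  0.        ,   0.        ,   1.        ]]), 'R': array([[ 4.18321338e-01, -9.08298884e-01,  6.29166909e-04],
       [-8.71762774e-01, -4.01299781e-01,  2.81048307e-01],
       [-2.55023379e-01, -1.18116988e-01, -9.59693416e-01]]), 't': array([-700.52502878,  -30.6434677 ,  390.7689158 ])}
```

View pics/scene0.png

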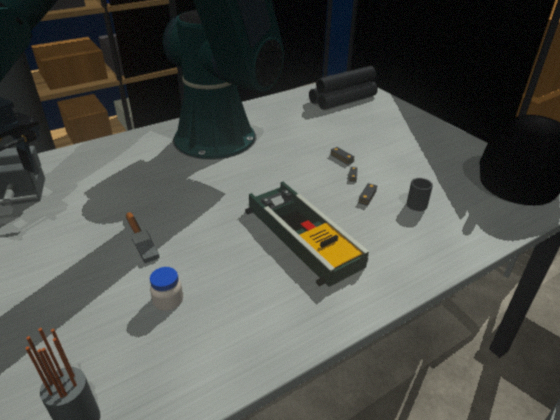

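View pics/top0.png

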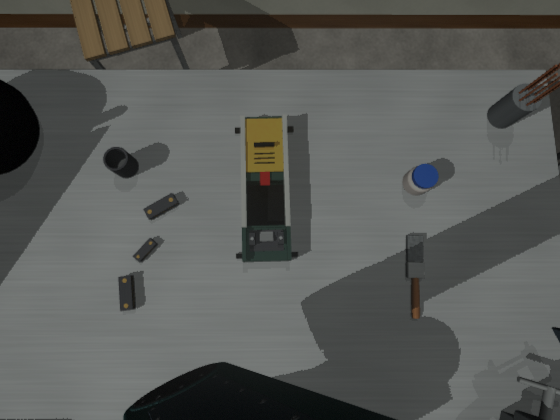

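View pics/wrist0.png

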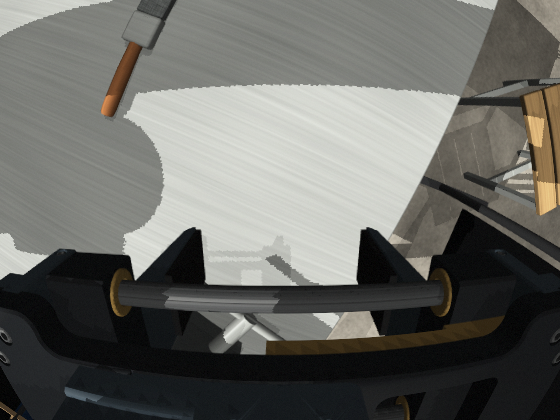

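The scene and top pictures show three candidate gauges, in top pixels A(161,206), B(145,250), C(127,293), or in scene pixels (368,194), (353,174), (342,156). B looks smallest. In the top view the case has its cover at the top end (265,145) and its catch land at the bottom (267,240). I'll measure these next and check the choice in a crop.

```bash
cat > h.py <<'E'
import numpy as np, cv2
from rig import manip, cams
def ray(n,uv,info=None):
    i=info or cams.camera_info(n);K=i["camera_matrix"];R=np.array(i["R"]);t=np.array(i["t"])
    d=np.array([(uv[0]-K[0,2])/K[0,0],(uv[1]-K[1,2])/K[1,1]])
    if n=="wrist":
        th=np.hypot(*d); c=np.r_[d/max(th,1e-9)*np.sin(th),np.cos(th)]
    else: c=np.r_[d,1]
    return -R.T@t, R.T@(c/np.linalg.norm(c))
def onz(n,uv,z,info=None):
    o,d=ray(n,uv,info); return o+d*(z-o[2])/d[2]
def proj(n,X,info=None):
    i=info or cams.camera_info(n);K=i["camera_matrix"];c=np.array(i["R"])@np.array(X,float)+i["t"]
    if n=="wrist":
        r=np.hypot(c[0],c[1]);th=np.arctan2(r,c[2]);return K[:2,2]+K[0,0]*th*c[:2]/r
    return (K@c/c[2])[:2]
E
python3 - <<'E'
from h import *
im=cv2.imread("pics/top0.png"); sc=cv2.imread("pics/scene0.png")
a=cv2.resize(im[170:330,90:210],None,fx=4,fy=4,interpolation=cv2.INTER_CUBIC)[:600]
b=cv2.resize(sc[140:215,315:400],None,fx=4,fy=4,interpolation=cv2.INTER_CUBIC)
c=np.zeros((600,800,3),np.uint8); c[:600,:480]=a; c[:300,480:800]=b[:, :320]; cv2.imwrite("pics/crop0.png",c)
a=cv2.resize(im[105:270,225:305],None,fx=3.6,fy=3.6,interpolation=cv2.INTER_CUBIC);cv2.imwrite("pics/crop1.png",a)
hsv=cv2.cvtColor(im,cv2.COLOR_BGR2HSV)
# gauges: dark blobs
g=cv2.cvtColor(im,cv2.COLOR_BGR2GRAY)
m=((g<75)).astype(np.uint8); m[:185]=0;m[320:]=0;m[:,:100]=0;m[:,200:]=0
for ct in cv2.findContours(m,cv2.RETR_EXTERNAL,cv2.CHAIN_APPROX_NONE)[0]:
    if cv2.contourArea(ct)<60: continue
    r=cv2.minAreaRect(ct); P=np.array([onz("top",p,14)[:2] for p in cv2.boxPoints(r)])
    print("g",np.round(r[0]),P.mean(0).round(),np.linalg.norm(P[1]-P[0]).round(),np.linalg.norm(P[2]-P[1]).round())
m=cv2.inRange(hsv,(18,120,80),(35,255,255)); m[:110]=0;m[200:]=0
ct=max(cv2.findContours(m,cv2.RETR_EXTERNAL,cv2.CHAIN_APPROX_NONE)[0],key=cv2.contourArea)
r=cv2.minAreaRect(ct); P=np.array([onz("top",p,49.5)[:2] for p in cv2.boxPoints(r)]); print("cover",P.round(1))
E
```

```text
g [131. 291.] [351. 284.] 60.0 90.0
g [148. 248.] [452. 249.] 76.0 32.0
g [165. 204.] [562. 212.] 106.0 38.0
cover [[772.4  11.8]
 [774.2 -79.3]
 [636.7 -81.1]
 [635.    7.9]]
```

View pics/crop0.png

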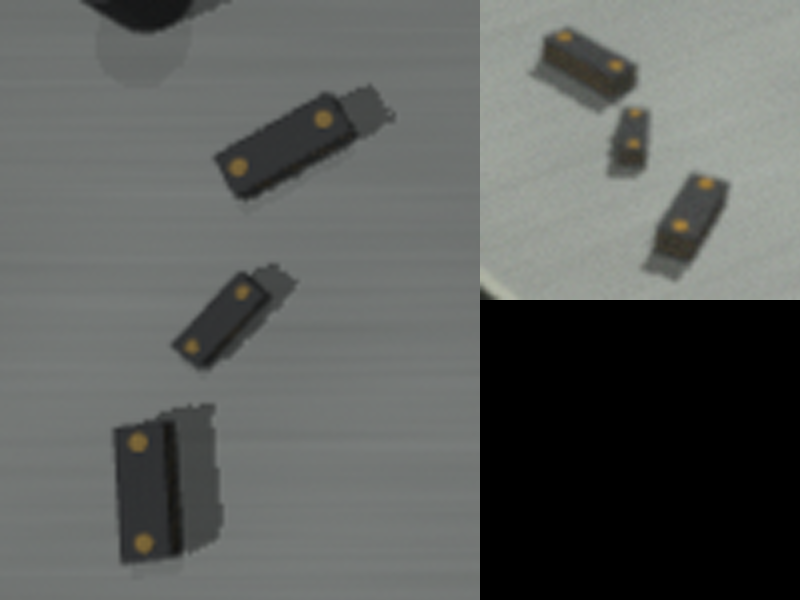

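View pics/crop1.png

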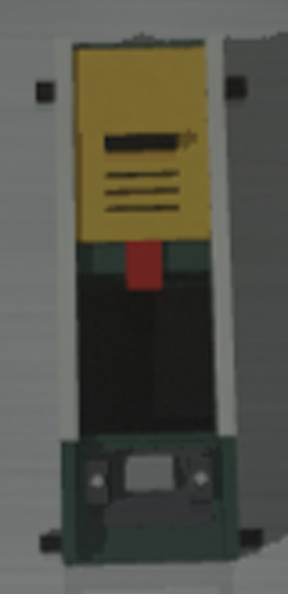

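B at top pixel (145,250) is clearly the smallest of the three. Next: its pose, the case axis, and the rib and tongue, with both views compared.

Run:
```python
from h import *
f=lambda x,y:(x/4+90-.375,y/4+170-.375)
r1,r2=[onz("top",f(*p),16) for p in ((242,293),(191,346))]
print("rivets",r1.round(1),r2.round(1),"mid",((r1+r2)/2).round(1),"ang",np.degrees(np.arctan2(*(r1-r2)[[1,0]])),np.linalg.norm(r1-r2))
C=[onz("top",f(*p),16)[:2].round(1) for p in ((240,272),(264,294),(203,365),(174,344))]; print("top corners",C, np.mean(C,0))
# scene rivets crop origin (480,0) scale 4
fs=lambda x,y:((x-480)/4+315-.375,y/4+140-.375)
s1,s2=[onz("scene",fs(*p),16) for p in ((635,113),(633,144))]; print("scene rivets",s1.round(1),s2.round(1),((s1+s2)/2).round(1))
g=lambda x,y:(x/3.6+225-.36,y/3.6+105-.36)
for n,p,z in [("covTL",(76,47),49.5),("covTR",(205,45),49.5),("covBR",(213,240),49.5),("covBL",(78,242),49.5),("ribL",(105,138),63.5),("ribR",(178,136),63.5),("tongueL",(126,290),48),("tongueR",(162,290),48),("lipLtop",(57,40),54.5),("lipLbot",(61,440),54.5),("lipRtop",(222,40),54.5),("lipRbot",(237,437),54.5),("bayL",(79,432),34),("bayR",(215,430),34),("frontL",(66,562),34),("frontR",(237,556),34),("rampTL",(127,457),40),("rampTR",(172,457),40),("rampB",(127,492),40),("rampB",(172,492),40)]:
    print(n,onz("top",g(*p),z)[:2].round(1))
sc=cv2.imread("pics/scene0.png"); cv2.imwrite("pics/crop2.png",cv2.resize(sc[175:290,240:375],None,fx=5,fy=5,interpolation=cv2.INTER_CUBIC))
```

```text
rivets [464.9 243.6  16. ] [432.7 273.   16. ] mid [448.8 258.3  16. ] ang -42.396546082563894 43.55166443399422
top corners [array([477.8, 245.5]), array([464.2, 230.2]), array([421.2, 265.1]), array([434. , 283.4])] [449.3  256.05]
scene rivets [432.3 269.7  16. ] [465.6 239.9  16. ] [449.  254.8  16. ]
covTL [774.3   9.9]
covTR [775.7 -79.7]
covBR [635.8 -84.3]
covBL [634.6   7.2]
ribL [703.3 -11.4]
ribR [704.6 -60.8]
tongueL [601.5 -25.4]
tongueR [601.5 -49.7]
lipLtop [777.3  22.7]
lipLbot [498.9  16.8]
lipRtop [777.2 -91.4]
lipRbot [500.5 -99.1]
bayL [506.8   6.5]
bayR [507.9 -85.1]
frontL [419.9  14.4]
frontR [423.4 -99.2]
rampTL [489.1 -26.1]
rampTR [489.  -56.1]
rampB [465.7 -26.2]
rampB [465.6 -56.1]
```

View pics/crop2.png

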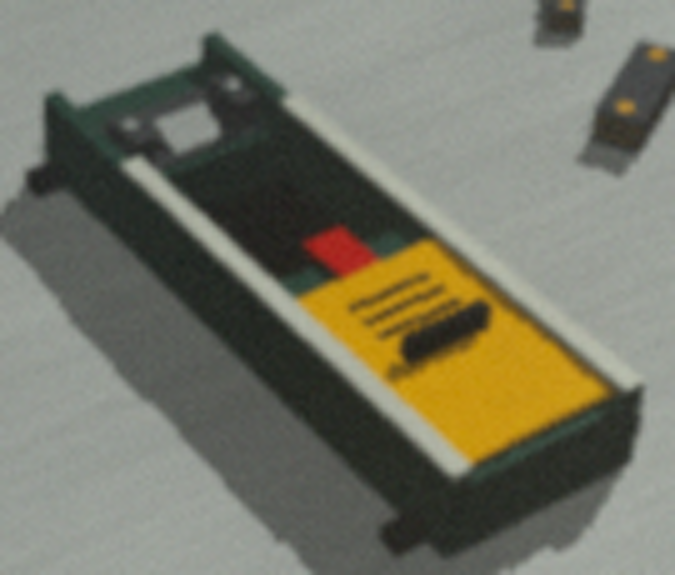

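B's rivet midpoint agrees between the views to about 3 mm, giving a gauge centre near (449,256) with its axis at -42°. The case origin is near (557,-40) with +x pointing along world -x at yaw 181.4°. That makes the cover value about 10 mm, which is inside the stated range. I'll go to the gauge through a waypoint that keeps the arm within reach.

```bash
cat >> h.py <<'E'
from scipy.spatial.transform import Rotation as Ro
def go(pos,yaw,s=None):
    "shift cm & rotvec deg in tool axes to reach tool-down pose with tool y at world yaw deg"
    s=s or manip.read_state(); q=s["tcp_rot"]; R=Ro.from_quat([q[1],q[2],q[3],q[0]])
    y=np.radians(yaw); Y=np.array([np.cos(y),np.sin(y),0]); Z=np.array([0,0,-1.]); T=Ro.from_matrix(np.c_[np.cross(Y,Z),Y,Z])
    print("lin",(R.inv().apply(np.array(pos)-s["position"])/10).round(2),"rot",np.degrees((R.inv()*T).as_rotvec()).round(1))
E
python3 - <<'E'
from h import *
go([530,-200,205],-9); go([530,-200,205],47.8)
E
```

```text
lin [ 39.76 -29.62   0.08] rot [ -0.   -0.  -56.3]
lin [ 39.76 -29.62   0.08] rot [  -0.    -0.  -113.1]
```

```bash
R='x'; python3 -m handwheel '[{"gripper":0,"linear":[39.8,-29.6,0],"rot":[0,0,-113]},{"gripper":0,"linear":[39.8,-29.6,0],"rot":[0,0,-113]},{"gripper":0,"linear":[39.8,-29.6,0],"rot":[0,0,-113]},{"gripper":0,"linear":[39.8,-29.6,0],"rot":[0,0,-113]},{"gripper":0,"linear":[39.8,-29.6,0],"rot":[0,0,-113]},{"gripper":0,"linear":[39.8,-29.6,0],"rot":[0,0,-113]},{"gripper":0,"linear":[39.8,-29.6,0],"rot":[0,0,-113]},{"gripper":0,"linear":[39.8,-29.6,0],"rot":[0,0,-113]}]'
python3 -c "
from h import *
go([445,230,150],47.8)"
```

```text
clock: 0.95
position: [485.1, -282.7, 206.1]
tcp_rot: [0.0, 0.683, 0.73, -0.0]
force: [1.1, -0.4, 0.5]
grip_width: 91.0
lin [51.42 -0.56  5.61] rot [  0.   0. -44.]
```

```bash
python3 -m handwheel '[{"gripper":0,"linear":[51.4,-0.6,5.6],"rot":[0,0,-44]},{"gripper":0,"linear":[51.4,-0.6,5.6],"rot":[0,0,-44]},{"gripper":0,"linear":[51.4,-0.6,5.6],"rot":[0,0,-44]},{"gripper":0,"linear":[51.4,-0.6,5.6],"rot":[0,0,-44]},{"gripper":0,"linear":[51.4,-0.6,5.6],"rot":[0,0,-44]},{"gripper":0,"linear":[51.4,-0.6,5.6],"rot":[0,0,-44]},{"gripper":0,"linear":[51.4,-0.6,5.6],"rot":[0,0,-44]},{"gripper":0,"linear":[51.4,-0.6,5.6],"rot":[0,0,-44]}]'
python3 -c "
from h import *
go([449,256,140],47.8)"
```

```text
clock: 1.75
position: [455.1, 113.9, 162.7]
tcp_rot: [0.0, 0.363, 0.932, 0.0]
force: [0.6, -0.8, 0.3]
grip_width: 91.1
lin [10.05 10.06  2.27] rot [ 0.   0.  -0.3]
```

```bash
python3 -m handwheel '[{"gripper":100,"linear":[10,10,2.3],"rot":[0,0,0]},{"gripper":100,"linear":[10,10,2.3],"rot":[0,0,0]},{"gripper":100,"linear":[10,10,2.3],"rot":[0,0,0]},{"gripper":100,"linear":[10,10,2.3],"rot":[0,0,0]},{"gripper":100,"linear":[10,10,2.3],"rot":[0,0,0]}]'
python3 - <<'E'
from h import *
print(manip.read_state()["position"]); i=cams.camera_info("wrist")
im=cams.get_image("wrist"); cv2.imwrite("pics/w1.png",im[:,:,::-1])
np.savez("w1.npz",**{k:i[k] for k in("camera_matrix","R","t")})
print(proj("wrist",[449,256,16],i))
E
```

```text
clock: 2.25
position: [449.0, 253.8, 139.3]
tcp_rot: [-0.0, 0.362, 0.932, -0.0]
force: [-0.2, 0.3, 0.2]
grip_width: 56.2
[449.02708508 253.7673005  139.32567707]
[282.09655549 194.707367  ]
```

View pics/w1.png

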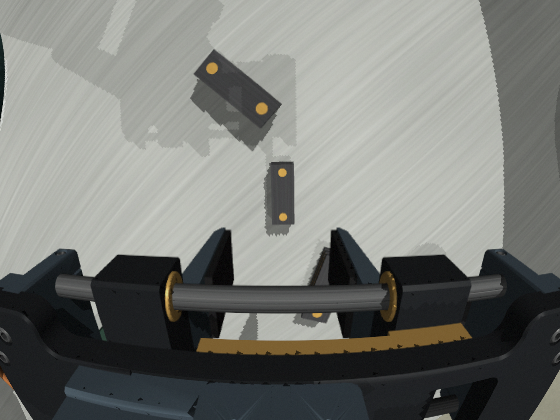

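The wrist view shows the small gauge at (283,195), aligned with the jaws, with rivets at (282,172) and (283,217). The predicted pixel for its centre was (282,195).

Run:
```python
from h import *
i=dict(np.load("w1.npz")); a,b=[onz("wrist",p,16,i) for p in((282.3,172.6),(282.9,217))]
m=(a+b)/2; print(a.round(1),b.round(1),m.round(1),np.linalg.norm(a-b),np.degrees(np.arctan2(*(b-a)[[1,0]])))
go([m[0],m[1],25],47.8)
```

```text
[433.2 270.7  16. ] [466.2 241.4  16. ] [449.7 256.   16. ] 44.071104407440735 -41.5546814811031
lin [ 0.17  0.26 11.45] rot [-0.  -0.  -0.3]
```

```bash
python3 -m handwheel '[{"gripper":100,"linear":[0.2,0.2,4.5],"rot":[0,0,-0.5]},{"gripper":100,"linear":[0.2,0.2,9],"rot":[0,0,-0.5]},{"gripper":100,"linear":[0.2,0.2,11],"rot":[0,0,-0.5]},{"gripper":100,"linear":[0.2,0.2,11.3],"rot":[0,0,-0.5]},{"gripper":100,"linear":[0.2,0.2,11.3],"rot":[0,0,-0.5]},{"gripper":230,"linear":[0.2,0.2,11.3],"rot":[0,0,-0.5]},{"gripper":230,"linear":[0.2,0.2,11.3],"rot":[0,0,-0.5]},{"gripper":230,"linear":[0.2,0.2,11.3],"rot":[0,0,-0.5]}]' 20
```

```text
clock: 3.1
position: [450.0, 256.3, 27.8]
tcp_rot: [0.001, 0.358, 0.934, 0.001]
force: [-0.4, -0.4, 0.1]
grip_width: 34.4
```

```bash
python3 -m handwheel '[{"gripper":230,"linear":[0,0,0],"rot":[0,0,0]},{"gripper":230,"linear":[0,0,0],"rot":[0,0,0]},{"gripper":230,"linear":[0,0,0],"rot":[0,0,0]},{"gripper":230,"linear":[0,0,-4],"rot":[0,0,0]},{"gripper":230,"linear":[0,0,-9],"rot":[0,0,0]},{"gripper":230,"linear":[0,0,-12],"rot":[0,0,0]},{"gripper":230,"linear":[0,0,-13],"rot":[0,0,0]}]'
python3 - <<'E'
from h import *
# case frame: origin (557,-39.7), +x yaw 181.4
e=np.radians(181.4); X=np.array([np.cos(e),np.sin(e)]); print(np.array([557,-39.7])+12*X)
go([*(np.array([557,-39.7])+12*X),130],91.4); go([*(np.array([557,-39.7])+12*X),130],1.4)
im=cams.get_image("wrist"); cv2.imwrite("pics/w2.png",im[:,:,::-1])
E
```

```text
clock: 3.8
position: [450.8, 256.8, 159.9]
tcp_rot: [0.002, 0.358, 0.934, 0.002]
force: [-0.1, 0.3, -0.7]
grip_width: 8.8
[545.00358212 -39.99318614]
lin [-26.86 -15.76   2.97] rot [  0.2   0.2 -43.4]
lin [-26.86 -15.76   2.97] rot [ 0.3 -0.  46.6]
```

View pics/w2.png

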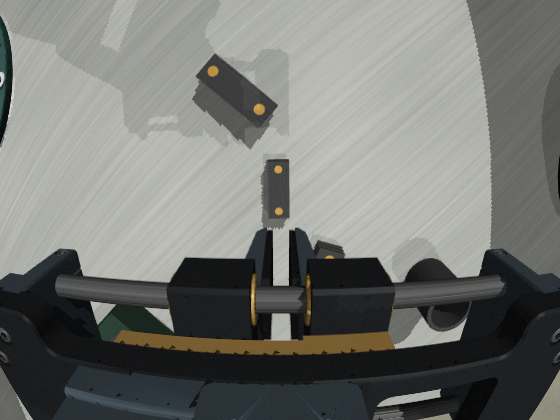

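The grasp missed: the opening is 8.8 mm and the gauge is still on the bench at (278,190). I'll check whether it moved and where it really is.

Run:
```python
from h import *
s=manip.read_state();print(s["position"],s["grip_width"])
i=cams.camera_info("wrist")
for z in (16,):
  a,b=[onz("wrist",p,z,i) for p in((278,169.6),(278.8,211.5))]
  m=(a+b)/2; print(m.round(1),np.linalg.norm(a-b),np.degrees(np.arctan2(*(b-a)[[1,0]])))
# where do fingertips project
R=Ro.from_quat(np.roll(s["tcp_rot"],-1))
for d in ((0,0,3),(0,0,22)): print(proj("wrist",s["position"]+R.apply(d),i))
im=cv2.imread("pics/w2.png");cv2.imwrite("pics/w2c.png",cv2.resize(im[140:300,190:350],None,fx=3.7,fy=3.7))
im=cams.get_image("top"); cv2.imwrite("pics/t2.png",im[:,:,::-1])
im=cams.get_image("scene"); cv2.imwrite("pics/s2.png",cv2.resize(im[80:230,270:420,::-1],None,fx=4,fy=4))
```

```text
[450.66421589 256.77355824 159.66529473] 8.716645323163961
[449.7 255.8  16. ] 44.10774214471275 -41.044201705412334
[280.32512707 246.79683269]
[280.31170698 235.28438395]
```

View pics/w2c.png

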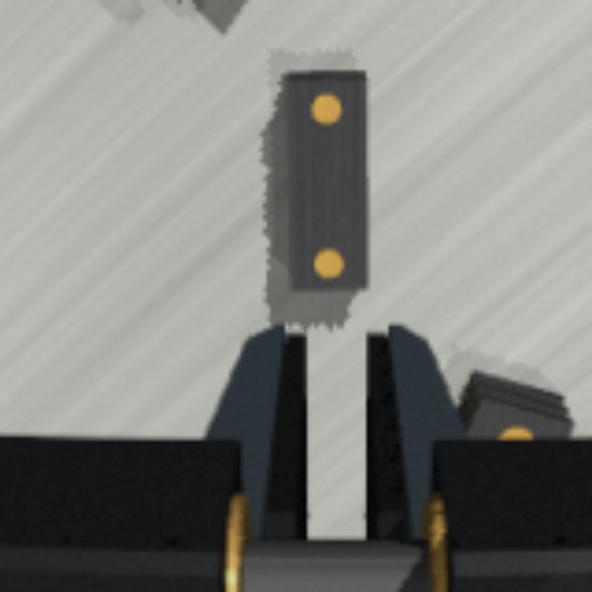

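View pics/s2.png

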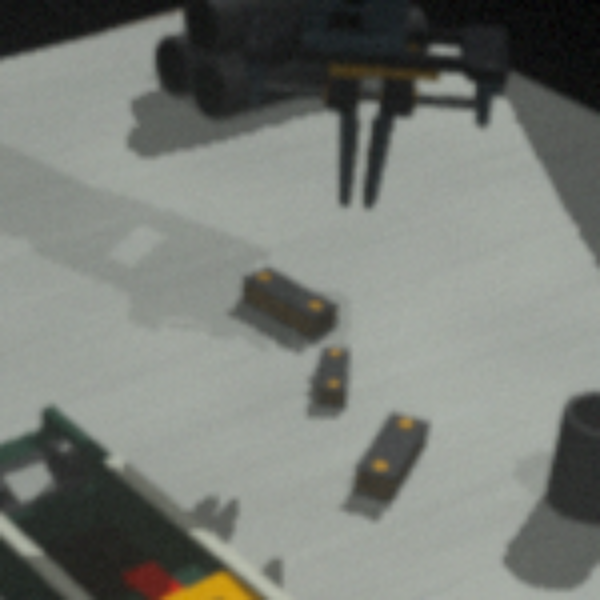

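The gauge hasn't moved. I had lifted before the fingers finished closing, so I'll repeat with more closing time and check the opening before lifting.

```bash
python3 -m handwheel '[{"gripper":100,"linear":[0,0,0],"rot":[0,0,0]},{"gripper":100,"linear":[0,0,0],"rot":[0,0,0]},{"gripper":100,"linear":[0,-0.1,2],"rot":[0,0,0]},{"gripper":100,"linear":[0,-0.1,6],"rot":[0,0,0]},{"gripper":100,"linear":[0,-0.1,10],"rot":[0,0,0]},{"gripper":100,"linear":[0,-0.1,13],"rot":[0,0,0]},{"gripper":100,"linear":[0,-0.1,13.4],"rot":[0,0,0]},{"gripper":230,"linear":[0,-0.1,13.4],"rot":[0,0,0]}]' 20
python3 -m handwheel '[{"gripper":230,"linear":[0,0,0],"rot":[0,0,0]},{"gripper":230,"linear":[0,0,0],"rot":[0,0,0]},{"gripper":230,"linear":[0,0,0],"rot":[0,0,0]},{"gripper":230,"linear":[0,0,0],"rot":[0,0,0]},{"gripper":230,"linear":[0,0,0],"rot":[0,0,0]},{"gripper":230,"linear":[0,0,0],"rot":[0,0,0]}]'
```

```text
clock: 4.75
position: [448.1, 255.0, 22.0]
tcp_rot: [-0.001, 0.358, 0.934, -0.001]
force: [0.1, 0.5, 0.5]
grip_width: 50.5
clock: 5.35
position: [448.8, 255.4, 22.9]
tcp_rot: [0.0, 0.358, 0.934, 0.0]
force: [-0.4, -0.4, 0.3]
grip_width: 9.0
```

Run:
```python
from h import *
im=cams.get_image("wrist"); cv2.imwrite("pics/w3.png",im[:,:,::-1])
im=cams.get_image("scene"); cv2.imwrite("pics/s3.png",cv2.resize(im[80:230,270:420,::-1],None,fx=4,fy=4))
```

```text
(no output)
```

View pics/w3.png

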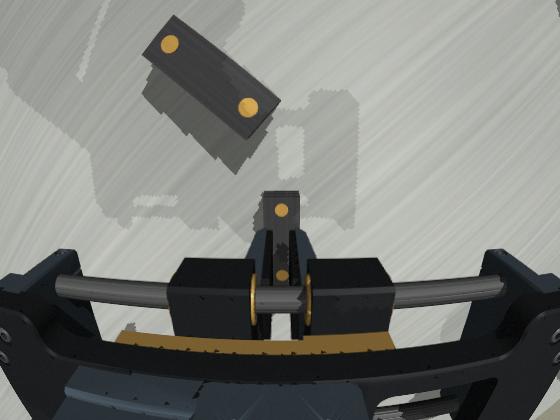

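View pics/s3.png

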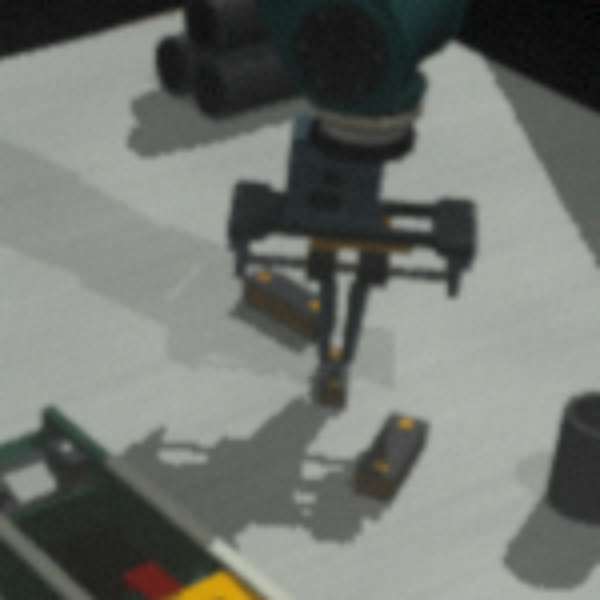

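Run:
```python
from h import *
s=manip.read_state();i=cams.camera_info("wrist")
im=cv2.imread("pics/w3.png");cv2.imwrite("pics/w3c.png",cv2.resize(im[180:300,220:350],None,fx=5,fy=5,interpolation=cv2.INTER_CUBIC))
m=np.array([449.7,255.9]);d=np.array([np.cos(np.radians(-41.8)),np.sin(np.radians(-41.8))])
for k in (-22,22): print(proj("wrist",[*(m+k*d),16],i).round(1))
R=Ro.from_quat(np.roll(s["tcp_rot"],-1))
for dd in ((16,4.5,22),(16,-4.5,22),(-16,4.5,22),(-16,-4.5,22),(16,4.5,3)): print(dd,proj("wrist",s["position"]+R.apply(dd),i).round(1))
print("cam pos", R.inv().apply(-np.array(i["R"]).T@i["t"]-s["position"]))
```

```text
[282. 211.]
[282.1 276. ]
(16, 4.5, 22) [287.3 212.3]
(16, -4.5, 22) [273.4 212.3]
(-16, 4.5, 22) [287.  257.1]
(-16, -4.5, 22) [273.7 257.1]
(16, 4.5, 3) [287.9 222. ]
cam pos [ 7.96842303e+01 -5.89399922e-02 -1.78525475e+02]
```

View pics/w3c.png

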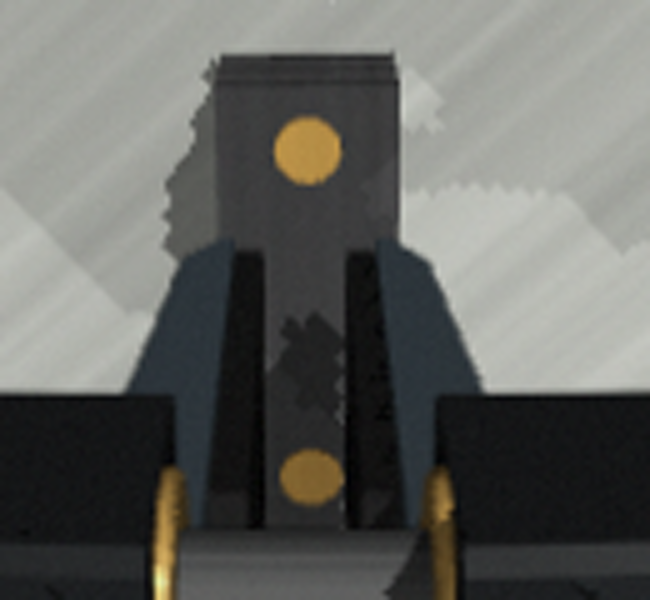

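The crop shows the fingers hovering above the gauge, with their shadow on its top face, although the TCP reading puts the tips 1 mm above the bench. I'll check the tip height against the scene view.

```bash
python3 - <<'E'
from h import *
P=np.array([450.7,256.8,159.7])
for z in (100,118,137.7,150,165,180): print(z,proj("scene",[P[0],P[1],z]).round(1))
for z in (-20,0.9,10,20,30,40): print(z,proj("scene",[448.8,255.4,z]).round(1), proj("top",[448.8,255.4,z]).round(1))
E
python3 - <<'E'
import cv2
im=cv2.imread("pics/s3.png");cv2.imwrite("pics/s3c.png",cv2.resize(im[300:450,250:450],None,fx=4,fy=4))
E
```

```text
100 [356.9 148.2]
118 [357.6 142.9]
137.7 [358.3 137. ]
150 [358.8 133.3]
165 [359.4 128.7]
180 [360. 124.]
-20 [352.1 181.2] [149.7 250.4]
0.9 [352.7 175.7] [147.  249.9]
10 [353.  173.2] [145.8 249.6]
20 [353.4 170.5] [144.4 249.4]
30 [353.7 167.8] [143.  249.1]
40 [354.1 165. ] [141.6 248.8]
```

View pics/s3c.png

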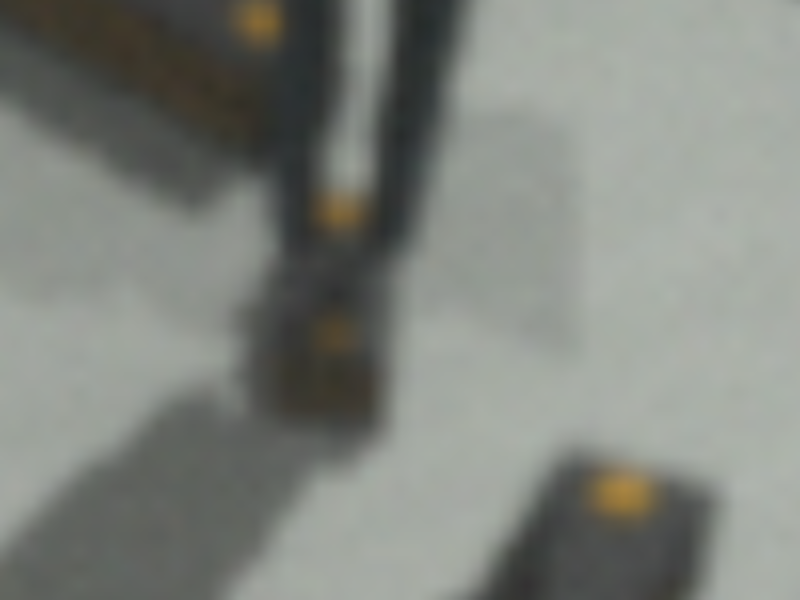

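The scene view puts the tips at about z=20 when the TCP reads 23, and the earlier view (157 against 160) agrees. So the real fingertips are only about 3 mm ahead of the TCP, not 22, and I have to go about 19 mm lower. I'll reopen, descend guardedly and watch the force.

```bash
python3 -m handwheel '[{"gripper":100,"linear":[0,0,0],"rot":[0,0,0]},{"gripper":100,"linear":[0,0,0],"rot":[0,0,0]},{"gripper":100,"linear":[0,0,0],"rot":[0,0,0]},{"gripper":100,"linear":[-0.1,0,0.2],"rot":[0,0,0]},{"gripper":100,"linear":[-0.1,0,0.6],"rot":[0,0,0]},{"gripper":100,"linear":[-0.1,0,1.1],"rot":[0,0,0]},{"gripper":100,"linear":[-0.1,0,1.1],"rot":[0,0,0]}]' 20
python3 -c "
from h import *
s=manip.read_state();print(s['position'],s['force'])
im=cams.get_image('scene'); cv2.imwrite('pics/s4.png',cv2.resize(im[145:200,315:385,::-1],None,fx=10,fy=10,interpolation=cv2.INTER_CUBIC))
im=cams.get_image('wrist'); cv2.imwrite('pics/w4.png',cv2.resize(im[150:300,200:370,::-1],None,fx=4,fy=4,interpolation=cv2.INTER_CUBIC))
"
```

```text
clock: 6.15
position: [449.0, 254.4, 10.9]
tcp_rot: [-0.0, 0.358, 0.934, -0.0]
force: [-0.6, -0.4, -0.4]
grip_width: 55.2
[448.98511269 254.40138182  10.88979889] [-0.58804191 -0.43807798 -0.40909775]
```

View pics/s4.png

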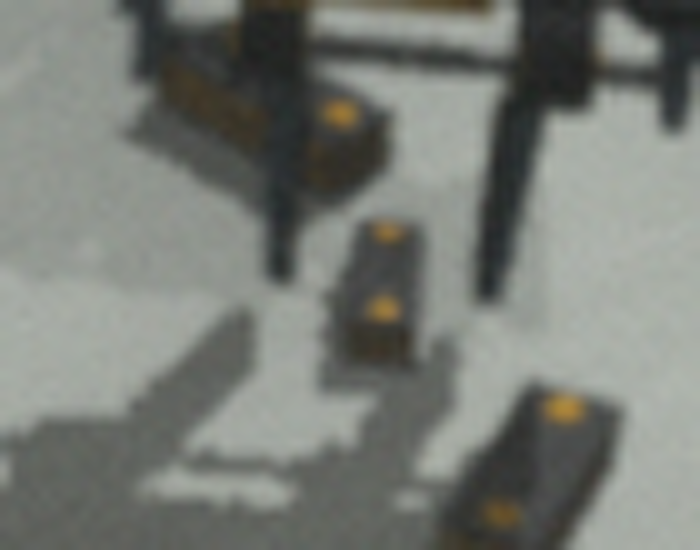

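View pics/w4.png

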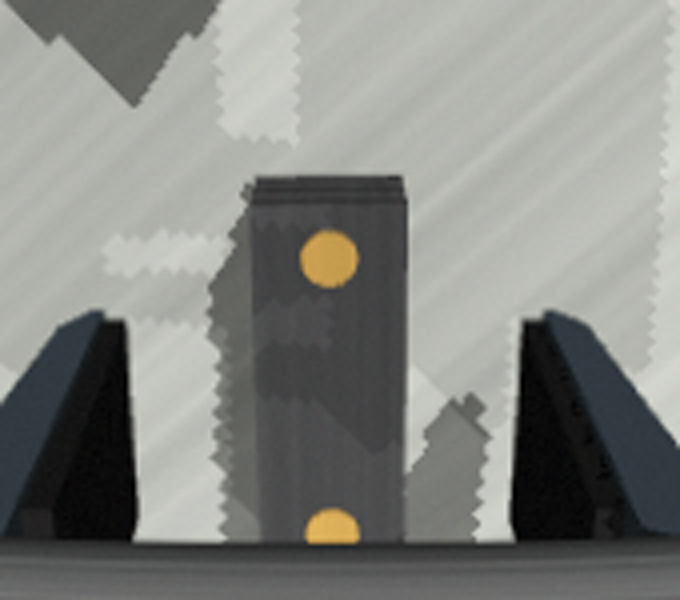

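The tips are now at about z=9 with the gauge centred between the pads. I'll go 6 mm lower, then close and check the opening.

```bash
python3 -m handwheel '[{"gripper":100,"linear":[-0.1,0,0.3],"rot":[0,0,0]},{"gripper":100,"linear":[-0.1,0,0.6],"rot":[0,0,0]},{"gripper":100,"linear":[-0.1,0,0.6],"rot":[0,0,0]}]' 20
python3 -m handwheel '[{"gripper":190,"linear":[0,0,0],"rot":[0,0,0]},{"gripper":230,"linear":[0,0,0],"rot":[0,0,0]},{"gripper":230,"linear":[0,0,0],"rot":[0,0,0]},{"gripper":230,"linear":[0,0,0],"rot":[0,0,0]},{"gripper":230,"linear":[0,0,0],"rot":[0,0,0]},{"gripper":230,"linear":[0,0,0],"rot":[0,0,0]},{"gripper":230,"linear":[0,0,0],"rot":[0,0,0]}]'
```

```text
clock: 6.55
position: [450.0, 253.9, 5.3]
tcp_rot: [-0.0, 0.358, 0.934, -0.0]
force: [-0.2, 0.2, -0.4]
grip_width: 55.7
clock: 7.25
position: [450.3, 254.0, 5.8]
tcp_rot: [0.0, 0.358, 0.934, 0.0]
force: [0.5, 0.0, 1.3]
grip_width: 21.4
```

The opening is 21.4 mm, which matches the 22 mm gauge. I'll lift now and look.

```bash
python3 -m handwheel '[{"gripper":230,"linear":[0,0,-2],"rot":[0,0,0]},{"gripper":230,"linear":[0,0,-6],"rot":[0,0,0]},{"gripper":230,"linear":[0,0,-11],"rot":[0,0,0]},{"gripper":230,"linear":[0,0,-13],"rot":[0,0,0]},{"gripper":230,"linear":[0,0,-13],"rot":[0,0,0]}]'
python3 - <<'E'
from h import *
im=cams.get_image("wrist"); cv2.imwrite("pics/w5.png",im[:,:,::-1])
s=manip.read_state(); i=cams.camera_info("wrist")
e=np.radians(181.4); X=np.array([np.cos(e),np.sin(e)]); p=np.array([557,-39.7])+12*X
go([*p,125],91.4); print(p)
R=Ro.from_quat(np.roll(s["tcp_rot"],-1))
for d in ((22,0,-10),(22,0,-7),(-22,0,-10)): print(proj("wrist",s["position"]+R.apply(d),i))
E
```

```text
clock: 7.75
position: [451.7, 254.8, 138.6]
tcp_rot: [0.002, 0.358, 0.934, 0.002]
force: [0.1, 0.2, -2.5]
grip_width: 21.4
lin [-26.7  -15.56   1.15] rot [  0.1   0.1 -43.4]
[545.00358212 -39.99318614]
[280.33308043 219.52183117]
[280.33038487 217.77619933]
[280.36405078 288.82460856]
```

View pics/w5.png

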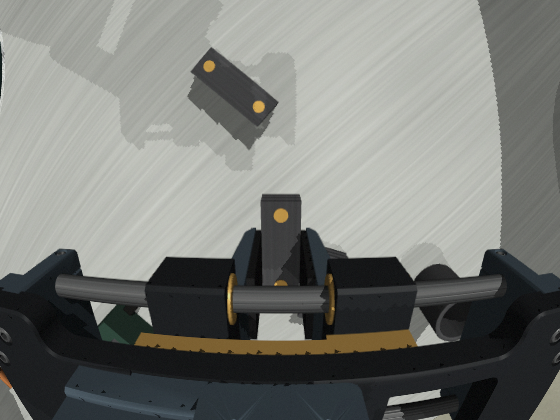

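The gauge is held level and the gripper is clear of the bench, with its rivets at (281,215) and (281,285). Next I'll carry it over the bay.

```bash
python3 -m handwheel '[{"gripper":230,"linear":[-26.7,-15.6,1.1],"rot":[0,0,-43.4]},{"gripper":230,"linear":[-26.7,-15.6,1.1],"rot":[0,0,-43.4]},{"gripper":230,"linear":[-26.7,-15.6,1.1],"rot":[0,0,-43.4]},{"gripper":230,"linear":[-26.7,-15.6,1.1],"rot":[0,0,-43.4]},{"gripper":230,"linear":[-26.7,-15.6,1.1],"rot":[0,0,-43.4]},{"gripper":230,"linear":[-26.7,-15.6,1.1],"rot":[0,0,-43.4]},{"gripper":230,"linear":[-26.7,-15.6,1.1],"rot":[0,0,-43.4]},{"gripper":230,"linear":[-26.7,-15.6,1.1],"rot":[0,0,-43.4]}]'
python3 - <<'E'
from h import *
go([545,-40,125],91.4)
i=cams.camera_info("wrist")
im=cams.get_image("wrist"); cv2.imwrite("pics/w6.png",im[:,:,::-1])
np.savez("w6.npz",**{k:i[k] for k in("camera_matrix","R","t")})
E
```

```text
clock: 8.6
position: [544.2, -44.0, 122.6]
tcp_rot: [-0.001, -0.011, 1.0, -0.0]
force: [-0.6, 0.2, -1.8]
grip_width: 21.4
lin [-0.08  0.4  -0.24] rot [-0.  -0.1 -0.2]
```

View pics/w6.png

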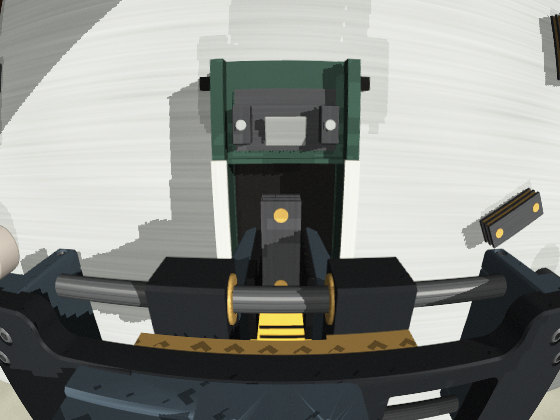

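The wrist view looks along the case. The land's edge is at row 160, the lip ends at columns 211-229 and 344-360, and the held gauge at (281,240). I'll check the bay against it.

Run:
```python
from h import *
i=dict(np.load("w6.npz"))
for n,p,z in [("land edge",(287,160),34),("front end",(285,61),34),("lipLo",(211,161),54.5),("lipLi",(228,161),54.5),("lipRi",(345,161),54.5),("lipRo",(360,161),54.5),("shL near",(242,143),44),("ramp near",(286,146),36),("ramp far",(286,117),42)]:
    print(n,onz("wrist",p,z,i)[:2].round(1))
s=manip.read_state(); R=Ro.from_quat(np.roll(s["tcp_rot"],-1))
for z in(-13,-10): 
  h=s["position"][2]-z
  a,b=onz("wrist",(281,215),h,i),onz("wrist",(281,285),h,i); print(z,a.round(1),b.round(1),np.linalg.norm(a-b))
```

```text
land edge [503.6 -40. ]
front end [421.6 -43.5]
lipLo [502.1 -99.4]
lipLi [502.1 -85.9]
lipRi [500.    4.5]
lipRo [499.5  16.6]
shL near [489.  -76.2]
ramp near [491.7 -41.1]
ramp far [467.9 -41.8]
-13 [518.6 -44.7 135.6] [561.6 -43.8 135.6] 43.10966663514008
-10 [519.5 -44.7 132.6] [563.4 -43.8 132.6] 43.89007440102114
```

```bash
python3 -m handwheel '[{"gripper":230,"linear":[-0.3,0.4,2],"rot":[0,0,0]},{"gripper":230,"linear":[-0.3,0.4,5],"rot":[0,0,0]},{"gripper":230,"linear":[-0.3,0.4,8],"rot":[0,0,0]},{"gripper":230,"linear":[-0.3,0.4,9.5],"rot":[0,0,0]},{"gripper":230,"linear":[-0.3,0.4,10.2],"rot":[0,0,0]},{"gripper":230,"linear":[-0.3,0.4,10.6],"rot":[0,0,0]},{"gripper":230,"linear":[-0.3,0.4,10.6],"rot":[0,0,0]}]'
```

```text
clock: 9.35
position: [547.3, -36.4, 19.0]
tcp_rot: [0.0, -0.012, 1.0, -0.0]
force: [-0.3, 0.4, -1.5]
grip_width: 21.4
```

```bash
python3 -m handwheel '[{"gripper":230,"linear":[0,-0.3,0.3],"rot":[0,0,0]},{"gripper":230,"linear":[0,-0.3,0.5],"rot":[0,0,0]},{"gripper":230,"linear":[0,-0.3,0.5],"rot":[0,0,0]}]'
python3 -m handwheel '[{"gripper":230,"linear":[0,0,0.1],"rot":[0,0,0]},{"gripper":230,"linear":[0,0,0.2],"rot":[0,0,0]},{"gripper":230,"linear":[0,0,0.2],"rot":[0,0,0]}]'
```

```text
clock: 9.65
position: [547.4, -39.7, 13.9]
tcp_rot: [0.0, -0.012, 1.0, -0.0]
force: [-0.7, 0.1, -1.0]
grip_width: 21.6
clock: 9.95
position: [547.1, -39.5, 11.6]
tcp_rot: [-0.0, -0.012, 1.0, 0.0]
force: [0.1, 0.6, -1.5]
grip_width: 21.4
```

```bash
python3 -m handwheel '[{"gripper":230,"linear":[0,0,0.1],"rot":[0,0,0]},{"gripper":140,"linear":[0,0,0.1],"rot":[0,0,0]},{"gripper":140,"linear":[0,0,0.1],"rot":[0,0,0]},{"gripper":140,"linear":[0,0,0.1],"rot":[0,0,0]},{"gripper":140,"linear":[0,0,0.1],"rot":[0,0,0]},{"gripper":140,"linear":[0,0,0.1],"rot":[0,0,0]}]'
```

```text
clock: 10.55
position: [547.2, -39.5, 10.8]
tcp_rot: [0.0, -0.012, 1.0, -0.0]
force: [-0.2, -1.1, -0.1]
grip_width: 41.0
```

```bash
python3 -m handwheel '[{"gripper":140,"linear":[0,0,-2],"rot":[0,0,0]},{"gripper":140,"linear":[0,0,-6],"rot":[0,0,0]},{"gripper":140,"linear":[0,0,-11],"rot":[0,0,0]},{"gripper":140,"linear":[0,0,-13],"rot":[0,0,0]},{"gripper":140,"linear":[-4,0,-13],"rot":[0,0,0]},{"gripper":140,"linear":[-6,0,-13],"rot":[0,0,0]},{"gripper":140,"linear":[-6,0,-13],"rot":[0,0,0]}]'
python3 - <<'E'
from h import *
i=cams.camera_info("wrist")
im=cams.get_image("wrist"); cv2.imwrite("pics/w7.png",im[:,:,::-1])
np.savez("w7.npz",**{k:i[k] for k in("camera_matrix","R","t")})
E
```

```text
clock: 11.25
position: [609.4, -38.1, 141.2]
tcp_rot: [0.001, -0.012, 1.0, -0.0]
force: [-0.7, -0.5, 0.6]
grip_width: 41.1
```

View pics/w7.png

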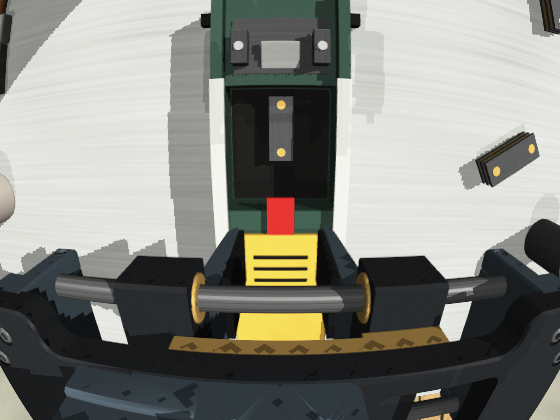

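The gauge lies flat in the bay at (281,128), clear of the tongue, whose tip is at row 198. The cover's leading edge is at row 234.

Run:
```python
from h import *
i=dict(np.load("w7.npz"))
for n,p,z in [("lead",(281,234),49.5),("tongue",(281,198),48),("land edge",(281,87),34),("gauge far",(281,97),20.5),("gauge near",(281,161),20.5),("shoulder near",(240,68),44),("bar1",(281,257),49.5),("cov L",(245,234),49.5),("cov R",(317,234),49.5)]: print(n,onz("wrist",p,z,i).round(1))
# rib from top & scene
for p,z in (((254.5,143),63.5),): pass
im=cv2.imread("pics/scene0.png");cv2.imwrite("pics/rib.png",cv2.resize(im[225:260,305:350],None,fx=14,fy=14,interpolation=cv2.INTER_CUBIC))
im=cv2.imread("pics/top0.png");cv2.imwrite("pics/ribt.png",cv2.resize(im[130:170,240:290],None,fx=14,fy=14,interpolation=cv2.INTER_CUBIC))
```

```text
lead [635.9 -37.6  49.5]
tongue [603.1 -38.4  48. ]
land edge [507.6 -40.7  34. ]
gauge far [515.8 -40.5  20.5]
gauge near [575.  -39.1  20.5]
shoulder near [492.3 -75.3  44. ]
bar1 [658.7 -37.   49.5]
cov L [636.9 -69.8  49.5]
cov R [635.3  -5.4  49.5]
```

View pics/ribt.png

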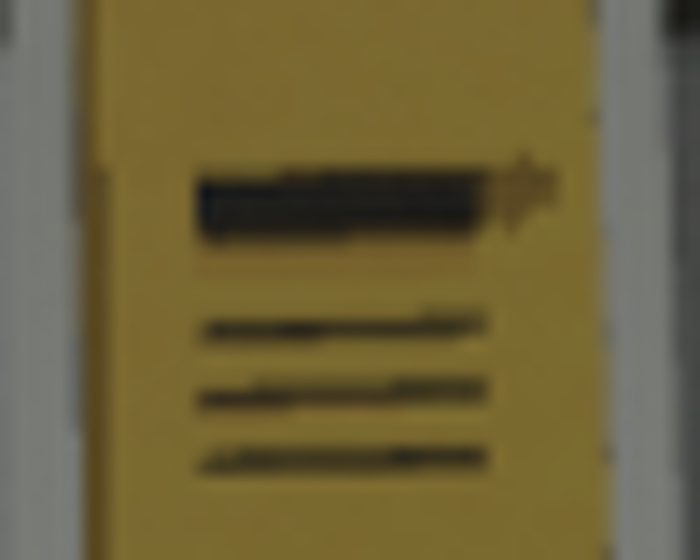

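View pics/rib.png

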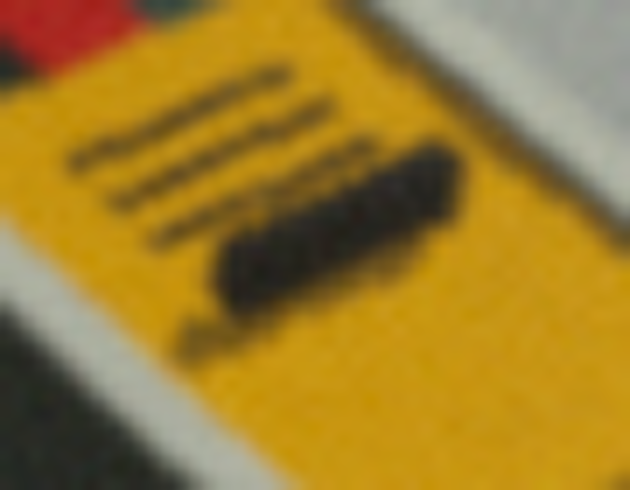

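The rib's rear face should be at x≈705-708 from two estimates: the top view, and the plate's rear edge at 773 less 65. I'll close the fingers, go behind it and descend in stages.

```bash
python3 -c "
from h import *
go([738,-35.5,100],91.4)"
python3 -m handwheel '[{"gripper":255,"linear":[-5,0,0],"rot":[0,0,0]},{"gripper":255,"linear":[-10,0,0],"rot":[0,0,0]},{"gripper":255,"linear":[-12.9,0,1.5],"rot":[0,0,0]},{"gripper":255,"linear":[-12.9,0,4],"rot":[0,0,0]},{"gripper":255,"linear":[-12.9,0,4],"rot":[0,0,0]},{"gripper":255,"linear":[-12.9,0,4],"rot":[0,0,0]}]' 40
python3 - <<'E'
from h import *
s=manip.read_state()
im=cams.get_image("scene"); cv2.imwrite("pics/s8.png",cv2.resize(im[170:290,260:400,::-1],None,fx=5,fy=5,interpolation=cv2.INTER_CUBIC))
go([738,-35.5,70],91.4,s)
p=s["position"]
for dz in(-22,-3,0,2): print(dz,(np.array(proj("scene",p+[0,0,dz]))-[260,170])*5)
E
```

```text
lin [-13.04  -0.07   4.06] rot [-0.  0.  0.]
clock: 11.9
position: [734.8, -34.9, 100.4]
tcp_rot: [-0.001, -0.012, 1.0, 0.0]
force: [-0.0, -0.8, 0.5]
grip_width: 0.4
lin [-0.33 -0.07  3.04] rot [ 0.  -0.1 -0. ]
-22 [393.77503799 357.24561773]
-3 [397.28602575 326.45925781]
0 [397.84719242 321.53862575]
2 [398.22234766 318.24904881]
```

View pics/s8.png

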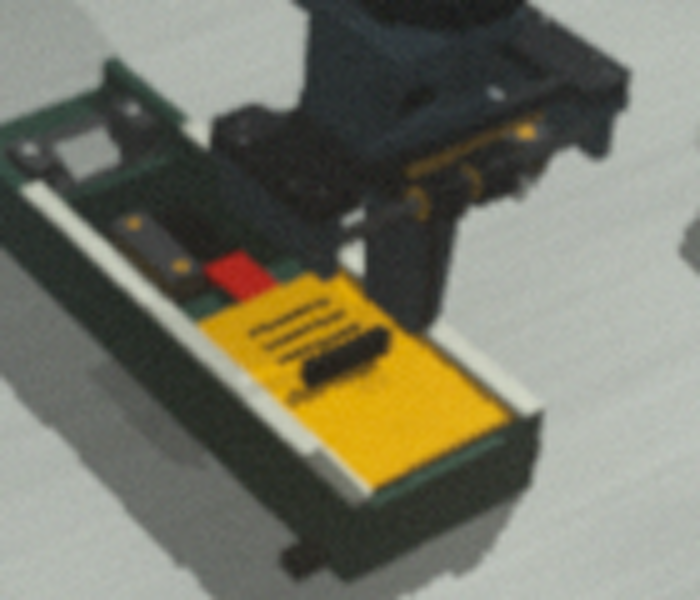

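The closed fingers' bottom edge runs from (370,305) to (430,335) in the crop, so the tips are roughly at TCP height. I'll lower to TCP z≈56.

```bash
python3 -m handwheel '[{"gripper":255,"linear":[-0.4,0,2],"rot":[0,0,0]},{"gripper":255,"linear":[-0.4,0,3.5],"rot":[0,0,0]},{"gripper":255,"linear":[-0.4,0,4.2],"rot":[0,0,0]},{"gripper":255,"linear":[-0.4,0,4.2],"rot":[0,0,0]},{"gripper":255,"linear":[-0.4,0,4.2],"rot":[0,0,0]}]'
python3 - <<'E'
from h import *
s=manip.read_state();print(s["position"])
im=cams.get_image("scene"); cv2.imwrite("pics/s9.png",cv2.resize(im[170:290,260:400,::-1],None,fx=5,fy=5,interpolation=cv2.INTER_CUBIC))
E
```

```text
clock: 12.45
position: [740.2, -34.9, 59.3]
tcp_rot: [0.0, -0.012, 1.0, -0.0]
force: [-0.3, -0.2, 0.4]
grip_width: 0.0
[740.21530242 -34.85825653  59.2622003 ]
```

View pics/s9.png

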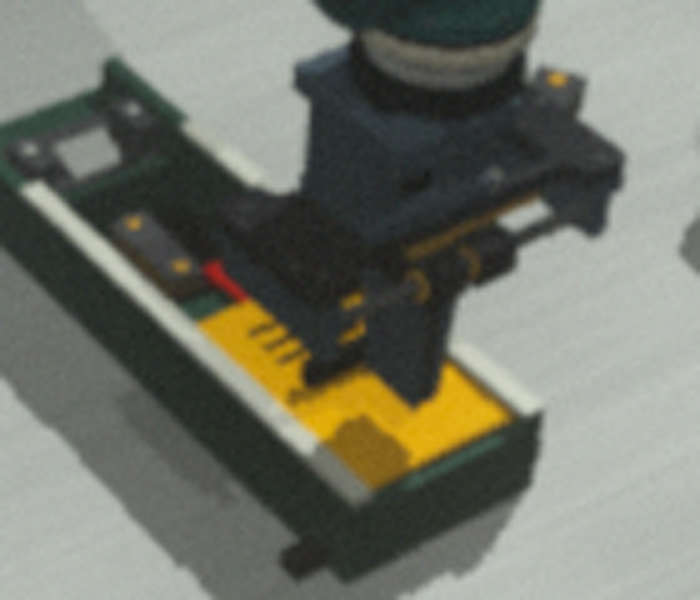

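```bash
python3 -m handwheel '[{"gripper":255,"linear":[0,0,0.2],"rot":[0,0,0]},{"gripper":255,"linear":[0,0,0.4],"rot":[0,0,0]},{"gripper":255,"linear":[0,0,0.4],"rot":[0,0,0]}]'
python3 -m handwheel '[{"gripper":255,"linear":[0,0,0.1],"rot":[0,0,0]},{"gripper":255,"linear":[0,0,0.1],"rot":[0,0,0]}]'
python3 - <<'E'
from h import *
p=manip.read_state()["position"]; i=cams.camera_info("scene")
im=cams.get_image("scene"); cv2.imwrite("pics/s10.png",cv2.resize(im[225:275,310:370,::-1],None,fx=11,fy=11,interpolation=cv2.INTER_CUBIC))
for z in (48,52,55,58):
  print(z,[((proj("scene",[p[0]+a,p[1]+b,z])-[310,225])*11).round() for a,b in((16,-13),(-16,-13),(16,13))])
E
```

```text
clock: 12.8
position: [740.1, -34.8, 54.6]
tcp_rot: [-0.0, -0.012, 1.0, 0.0]
force: [-0.6, 0.5, -0.2]
grip_width: 0.1
clock: 13.0
position: [740.1, -34.8, 53.6]
tcp_rot: [-0.0, -0.012, 1.0, 0.0]
force: [-0.2, -0.0, -0.6]
grip_width: 0.2
48 [array([319., 366.]), array([227., 280.]), array([414., 322.])]
52 [array([321., 352.]), array([228., 266.]), array([416., 308.])]
55 [array([322., 342.]), array([229., 256.]), array([417., 298.])]
58 [array([323., 332.]), array([230., 245.]), array([419., 287.])]
```

View pics/s10.png

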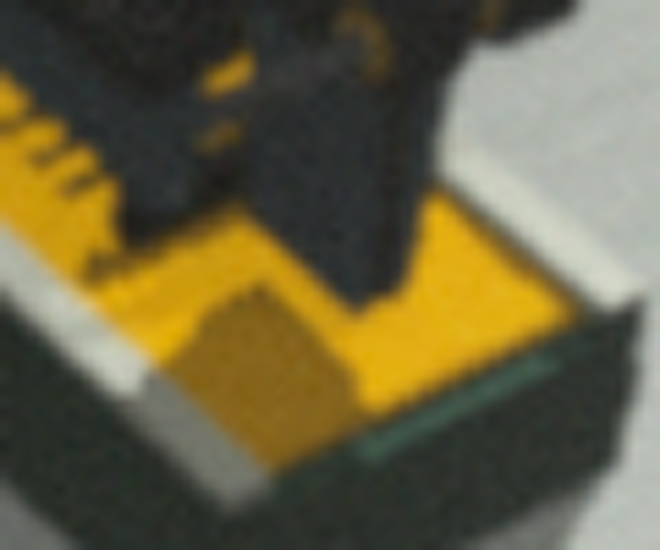

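The tips look about 5 mm higher than intended, around z≈58-60. I'll lower in small guarded steps.

```bash
python3 -m handwheel '[{"gripper":255,"linear":[0,0,0.1],"rot":[0,0,0]},{"gripper":255,"linear":[0,0,0.2],"rot":[0,0,0]},{"gripper":255,"linear":[0,0,0.2],"rot":[0,0,0]}]'
python3 -m handwheel '[{"gripper":255,"linear":[0,0,0.1],"rot":[0,0,0]},{"gripper":255,"linear":[0,0,0.1],"rot":[0,0,0]}]'
python3 -m handwheel '[{"gripper":255,"linear":[0,0,0.1],"rot":[0,0,0]},{"gripper":255,"linear":[0,0,0.1],"rot":[0,0,0]}]'
```

```text
clock: 13.35
position: [740.1, -34.8, 51.5]
tcp_rot: [-0.0, -0.012, 1.0, 0.0]
force: [0.2, 0.3, -0.3]
grip_width: 0.4
clock: 13.55
position: [740.1, -34.8, 50.6]
tcp_rot: [-0.0, -0.012, 1.0, 0.0]
force: [0.8, 0.2, -0.7]
grip_width: 0.7
clock: 13.75
position: [740.1, -34.8, 49.6]
tcp_rot: [-0.0, -0.012, 1.0, 0.0]
force: [-0.8, -0.1, -0.2]
grip_width: 0.4
```

Run:
```python
from h import *
im=cams.get_image("scene"); cv2.imwrite("pics/s11.png",cv2.resize(im[225:275,310:370,::-1],None,fx=11,fy=11,interpolation=cv2.INTER_CUBIC))
```

```text
(no output)
```

View pics/s11.png

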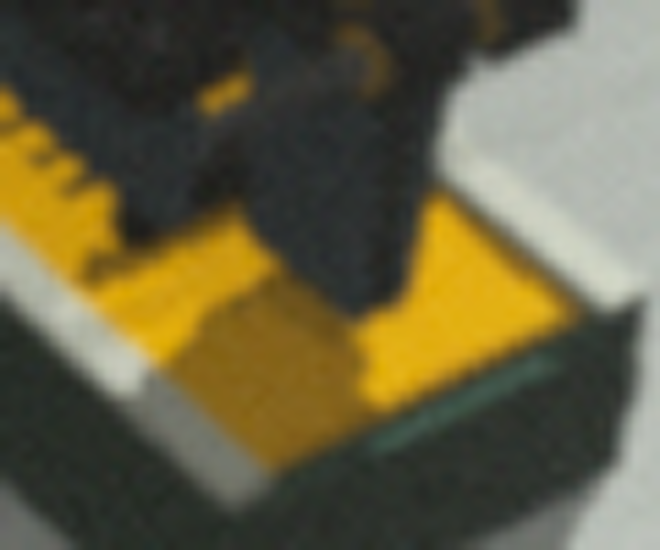

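The shadow now meets the tip, so the gap above the plate is small. Next I'll approach the rib.

```bash
python3 -m handwheel '[{"gripper":255,"linear":[0.5,0,0],"rot":[0,0,0]},{"gripper":255,"linear":[1,0,0],"rot":[0,0,0]},{"gripper":255,"linear":[1.3,0,0],"rot":[0,0,0]},{"gripper":255,"linear":[1.6,0,0],"rot":[0,0,0]},{"gripper":255,"linear":[1.9,0,0],"rot":[0,0,0]},{"gripper":255,"linear":[2.2,0,0],"rot":[0,0,0]},{"gripper":255,"linear":[2.5,0,0],"rot":[0,0,0]},{"gripper":255,"linear":[2.5,0,0],"rot":[0,0,0]}]'
```

```text
clock: 14.6
position: [714.8, -35.4, 49.7]
tcp_rot: [-0.0, -0.012, 1.0, 0.0]
force: [0.1, -0.7, 0.0]
grip_width: 0.8
```

```bash
python3 -m handwheel '[{"gripper":255,"linear":[0.3,0,0],"rot":[0,0,0]},{"gripper":255,"linear":[0.6,0,0],"rot":[0,0,0]},{"gripper":255,"linear":[0.6,0,0],"rot":[0,0,0]}]'
python3 -c "
from h import *
im=cams.get_image('scene'); cv2.imwrite('pics/s12.png',cv2.resize(im[215:275,300:370,::-1],None,fx=10,fy=10,interpolation=cv2.INTER_CUBIC))"
```

```text
clock: 14.9
position: [708.7, -35.6, 49.7]
tcp_rot: [-0.0, -0.012, 1.0, 0.0]
force: [0.7, -0.3, 0.2]
grip_width: 0.2
```

View pics/s12.png

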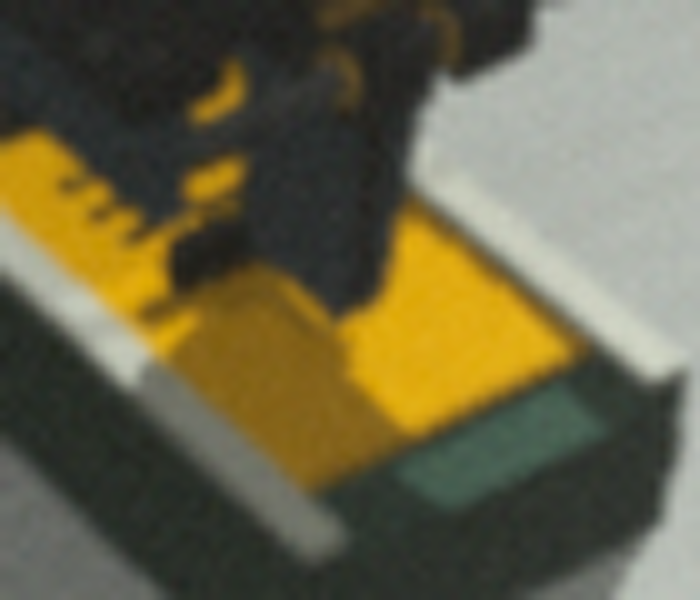

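The cover is already moving: deck is now visible behind its rear edge, and the push force is within the noise. I'll carry on at moderate speed to just short of the earliest possible ramp, at about 125 mm travel (TCP x≈608).

```bash
python3 -m handwheel '[{"gripper":255,"linear":[0.5,0,0],"rot":[0,0,0]},{"gripper":255,"linear":[1.2,0,0],"rot":[0,0,0]},{"gripper":255,"linear":[2.2,0,0],"rot":[0,0,0]},{"gripper":255,"linear":[3.2,0,0],"rot":[0,0,0]},{"gripper":255,"linear":[4.2,0,0],"rot":[0,0,0]},{"gripper":255,"linear":[5.2,0,0],"rot":[0,0,0]},{"gripper":255,"linear":[6,0,0],"rot":[0,0,0]},{"gripper":255,"linear":[6,0,0],"rot":[0,0,0]}]'
python3 -m handwheel '[{"gripper":255,"linear":[0.5,0,0],"rot":[0,0,0]},{"gripper":255,"linear":[1.1,0,0],"rot":[0,0,0]},{"gripper":255,"linear":[1.7,0,0],"rot":[0,0,0]},{"gripper":255,"linear":[2.2,0,0],"rot":[0,0,0]},{"gripper":255,"linear":[2.5,0,0],"rot":[0,0,0]},{"gripper":255,"linear":[2.5,0,0],"rot":[0,0,0]}]'
python3 - <<'E'
from h import *
i=cams.camera_info("wrist");s=manip.read_state()
im=cams.get_image("wrist"); cv2.imwrite("pics/w13.png",im[:,:,::-1])
np.savez("w13.npz",**{k:i[k] for k in("camera_matrix","R","t")})
E
```

```text
clock: 15.75
position: [647.8, -37.0, 49.7]
tcp_rot: [-0.001, -0.012, 1.0, 0.0]
force: [0.6, -0.8, 0.2]
grip_width: 0.2
clock: 16.35
position: [623.6, -37.7, 49.7]
tcp_rot: [-0.0, -0.012, 1.0, 0.0]
force: [1.1, 0.1, 1.0]
grip_width: 0.7
```

View pics/w13.png

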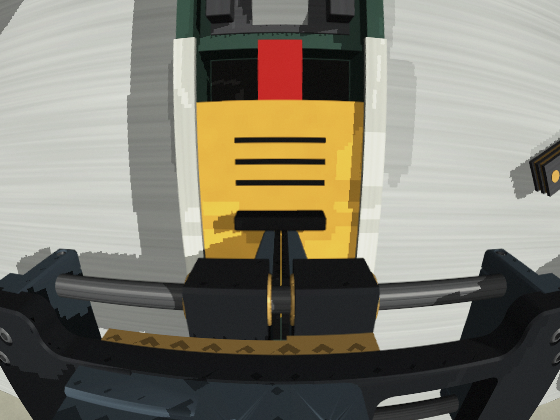

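The wrist view shows the fingers against the rib at (281,229), the cover's leading edge at row 101 and the tongue tip at row 41, just short of the catch.

```bash
python3 - <<'E'
from h import *
i=dict(np.load("w13.npz"))
for n,p,z in [("lead",(281,101),49.5),("tongue",(281,41),48),("rib rear top",(281,229),63.5),("rib front top",(281,212),63.5),("land edge",(230,38),34),("shoulder near",(220,22),44),("ramp near",(281,26),36)]: print(n,onz("wrist",p,z,i).round(1))
E
for k in 1; do python3 -m handwheel '[{"gripper":255,"linear":[0.5,0,0],"rot":[0,0,0]},{"gripper":255,"linear":[1,0,0],"rot":[0,0,0]},{"gripper":255,"linear":[1,0,0],"rot":[0,0,0]}]'; done
```

```text
lead [537.6 -40.   49.5]
tongue [503.6 -40.8  48. ]
rib rear top [605.6 -38.3  63.5]
rib front top [595.9 -38.6  63.5]
land edge [498.5 -71.1  34. ]
shoulder near [490.8 -75.6  44. ]
ramp near [491.5 -41.1  36. ]
clock: 16.7
position: [613.4, -37.9, 49.7]
tcp_rot: [-0.0, -0.012, 1.0, 0.0]
force: [1.7, 0.2, 0.0]
grip_width: 0.7
```

```bash
M() { :; }; python3 -m handwheel '[{"gripper":255,"linear":[0.2,0,0],"rot":[0,0,0]},{"gripper":255,"linear":[0.4,0,0],"rot":[0,0,0]},{"gripper":255,"linear":[0.4,0,0],"rot":[0,0,0]}]' | grep -E "clock|pos|force"
python3 -m handwheel '[{"gripper":255,"linear":[0.2,0,0],"rot":[0,0,0]},{"gripper":255,"linear":[0.3,0,0],"rot":[0,0,0]},{"gripper":255,"linear":[0.3,0,0],"rot":[0,0,0]}]' | grep -E "clock|pos|force"
```

```text
clock: 17.0
position: [609.9, -38.0, 49.7]
force: [2.1, 0.6, -0.7]
clock: 17.3
position: [607.0, -38.1, 49.7]
force: [3.6, 0.2, -1.3]
```

```bash
python3 -m handwheel '[{"gripper":255,"linear":[0.2,0,0],"rot":[0,0,0]},{"gripper":255,"linear":[0.3,0,0],"rot":[0,0,0]},{"gripper":255,"linear":[0.3,0,0],"rot":[0,0,0]}]' | grep -E "clock|pos|force"
```

```text
clock: 17.6
position: [604.0, -38.1, 49.7]
force: [2.7, 0.6, -1.1]
```

```bash
python3 -m handwheel '[{"gripper":255,"linear":[0.1,0,0],"rot":[0,0,0]},{"gripper":255,"linear":[0.2,0,0],"rot":[0,0,0]},{"gripper":255,"linear":[0.2,0,0],"rot":[0,0,0]}]' | grep -E "clock|pos|force"
python3 -m handwheel '[{"gripper":255,"linear":[0.1,0,0],"rot":[0,0,0]},{"gripper":255,"linear":[0.2,0,0],"rot":[0,0,0]},{"gripper":255,"linear":[0.2,0,0],"rot":[0,0,0]}]' | grep -E "clock|pos|force"
```

```text
clock: 17.9
position: [602.0, -38.2, 49.7]
force: [3.2, 0.3, -1.9]
clock: 18.2
position: [600.0, -38.2, 49.7]
force: [3.2, 0.5, -1.4]
```

```bash
python3 -m handwheel '[{"gripper":255,"linear":[0.1,0,0],"rot":[0,0,0]},{"gripper":255,"linear":[0.2,0,0],"rot":[0,0,0]},{"gripper":255,"linear":[0.2,0,0],"rot":[0,0,0]}]' | grep -E "clock|pos|force"
```

```text
clock: 18.5
position: [598.4, -38.3, 49.8]
force: [6.1, 0.1, -3.2]
```

```bash
python3 -m handwheel '[{"gripper":255,"linear":[0.1,0,0],"rot":[0,0,0]},{"gripper":255,"linear":[0.2,0,0],"rot":[0,0,0]},{"gripper":255,"linear":[0.2,0,0],"rot":[0,0,0]}]' | grep -E "clock|pos|force"
```

```text
clock: 18.8
position: [596.6, -38.4, 49.8]
force: [6.2, 0.9, -3.9]
```

```bash
python3 -m handwheel '[{"gripper":255,"linear":[0.1,0,0],"rot":[0,0,0]},{"gripper":255,"linear":[0.2,0,0],"rot":[0,0,0]},{"gripper":255,"linear":[0.2,0,0],"rot":[0,0,0]}]' | grep -E "clock|pos|force"
```

```text
clock: 19.1
position: [594.6, -38.4, 49.8]
force: [6.9, 0.6, -4.6]
```

```bash
python3 -m handwheel '[{"gripper":255,"linear":[0.1,0,0],"rot":[0,0,0]},{"gripper":255,"linear":[0.2,0,0],"rot":[0,0,0]},{"gripper":255,"linear":[0.2,0,0],"rot":[0,0,0]}]' | grep -E "clock|pos|force"
```

```text
clock: 19.4
position: [592.7, -38.4, 49.8]
force: [7.4, -0.0, -4.8]
```

```bash
python3 -m handwheel '[{"gripper":255,"linear":[0.1,0,0],"rot":[0,0,0]},{"gripper":255,"linear":[0.1,0,0],"rot":[0,0,0]}]' | grep -E "clock|pos|force"
```

```text
clock: 19.6
position: [591.7, -38.5, 49.8]
force: [7.1, 1.4, -4.2]
```

```bash
python3 -m handwheel '[{"gripper":255,"linear":[0.1,0,0],"rot":[0,0,0]},{"gripper":255,"linear":[0.1,0,0],"rot":[0,0,0]}]' | grep -E "clock|pos|force"
```

```text
clock: 19.8
position: [590.7, -38.5, 49.8]
force: [7.6, 0.8, -5.8]
```

```bash
python3 -m handwheel '[{"gripper":255,"linear":[0.1,0,0],"rot":[0,0,0]},{"gripper":255,"linear":[0.1,0,0],"rot":[0,0,0]}]' | grep -E "clock|pos|force"
```

```text
clock: 20.0
position: [589.8, -38.5, 49.9]
force: [7.3, 0.5, -5.8]
```

```bash
python3 -m handwheel '[{"gripper":255,"linear":[0.1,0,0],"rot":[0,0,0]},{"gripper":255,"linear":[0.1,0,0],"rot":[0,0,0]}]' | grep -E "clock|pos|force"
```

```text
clock: 20.2
position: [588.8, -38.5, 49.8]
force: [8.2, 1.1, -3.6]
```

```bash
python3 -m handwheel '[{"gripper":255,"linear":[0.1,0,0],"rot":[0,0,0]},{"gripper":255,"linear":[0.1,0,0],"rot":[0,0,0]}]' | grep -E "clock|pos|force"
```

```text
clock: 20.4
position: [587.9, -38.6, 49.8]
force: [7.1, 0.9, -4.7]
```

```bash
python3 -m handwheel '[{"gripper":255,"linear":[0.1,0,0],"rot":[0,0,0]},{"gripper":255,"linear":[0.1,0,0],"rot":[0,0,0]}]' | grep -E "clock|pos|force"
```

```text
clock: 20.6
position: [586.9, -38.6, 49.9]
force: [7.6, 0.2, -4.5]
```

```bash
python3 -m handwheel '[{"gripper":255,"linear":[0.1,0,0],"rot":[0,0,0]},{"gripper":255,"linear":[0.1,0,0],"rot":[0,0,0]}]' | grep -E "clock|pos|force"
```

```text
clock: 20.8
position: [585.9, -38.6, 49.9]
force: [8.1, 0.3, -5.4]
```

```bash
python3 -m handwheel '[{"gripper":255,"linear":[0.1,0,0],"rot":[0,0,0]},{"gripper":255,"linear":[0.1,0,0],"rot":[0,0,0]}]' | grep -E "clock|pos|force"
```

```text
clock: 21.0
position: [584.8, -38.7, 49.8]
force: [7.5, 0.6, -4.9]
```

```bash
python3 -m handwheel '[{"gripper":255,"linear":[0.1,0,0],"rot":[0,0,0]},{"gripper":255,"linear":[0.1,0,0],"rot":[0,0,0]}]' | grep -E "clock|pos|force"
```

```text
clock: 21.2
position: [583.6, -38.7, 49.8]
force: [6.3, 0.7, -4.0]
```

```bash
python3 -m handwheel '[{"gripper":255,"linear":[0.1,0,0],"rot":[0,0,0]},{"gripper":255,"linear":[0.1,0,0],"rot":[0,0,0]}]' | grep -E "clock|pos|force"
```

```text
clock: 21.4
position: [582.2, -38.7, 49.7]
force: [4.7, 1.2, -2.5]
```

The force fell to 4.7 N and the arm sprang forward slightly, so the tongue may have dropped. I'll hold for a moment and look.

```bash
python3 -m handwheel '[{"gripper":255,"linear":[0.05,0,0],"rot":[0,0,0]},{"gripper":255,"linear":[0.05,0,0],"rot":[0,0,0]}]' | grep -E "clock|pos|force"
python3 - <<'E'
from h import *
im=cams.get_image("scene"); cv2.imwrite("pics/s14.png",cv2.resize(im[165:265,240:350,::-1],None,fx=6,fy=6,interpolation=cv2.INTER_CUBIC))
E
```

```text
clock: 21.6
position: [581.6, -38.7, 49.7]
force: [4.3, 0.1, -1.3]
```

View pics/s14.png

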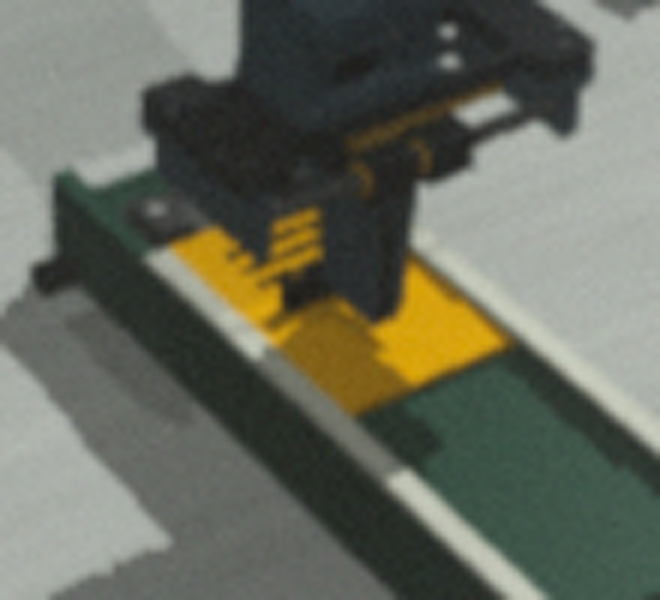

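The push is steady at about 4.4 N, which is friction plus the spring. I'll back off gently and see whether the cover stays.

```bash
python3 -m handwheel '[{"gripper":255,"linear":[-0.1,0,0],"rot":[0,0,0]},{"gripper":255,"linear":[-0.3,0,0],"rot":[0,0,0]},{"gripper":255,"linear":[-0.6,0,0],"rot":[0,0,0]},{"gripper":255,"linear":[-1,0,0],"rot":[0,0,0]},{"gripper":255,"linear":[-1,0,0],"rot":[0,0,0]}]'
python3 - <<'E'
from h import *
im=cams.get_image("scene"); cv2.imwrite("pics/s15.png",cv2.resize(im[165:265,240:350,::-1],None,fx=6,fy=6,interpolation=cv2.INTER_CUBIC))
E
```

```text
clock: 22.15
position: [592.3, -38.5, 49.8]
tcp_rot: [0.0, -0.012, 1.0, -0.0]
force: [-0.3, 0.5, 0.2]
grip_width: 0.5
```

View pics/s15.png

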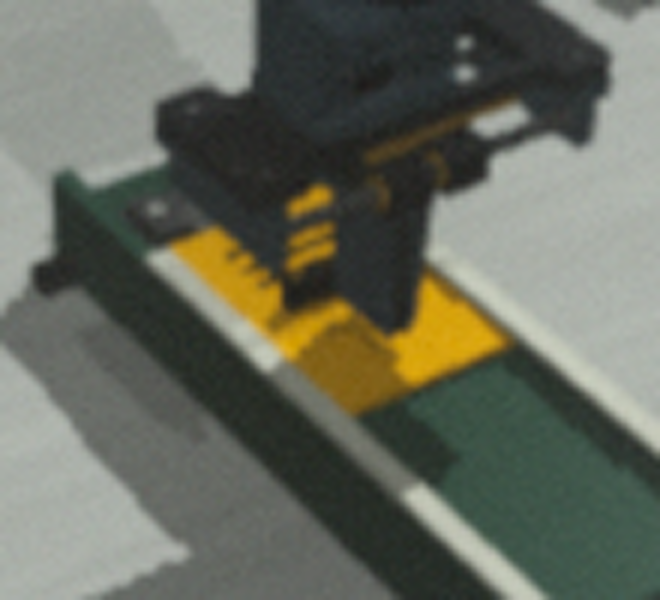

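The cover stayed put: its rear edge is at the same pixels, (510,345) to (355,410), with the finger backed off and the force at zero. It is latched. I'll retreat upward and take a last look.

```bash
python3 -m handwheel '[{"gripper":255,"linear":[-0.3,0,-1],"rot":[0,0,0]},{"gripper":255,"linear":[-0.5,0,-4],"rot":[0,0,0]},{"gripper":255,"linear":[-1,0,-8],"rot":[0,0,0]},{"gripper":255,"linear":[-4,0,-11],"rot":[0,0,0]},{"gripper":255,"linear":[-8,0,-13],"rot":[0,0,0]},{"gripper":255,"linear":[-9,0,-13],"rot":[0,0,0]},{"gripper":255,"linear":[-9,0,-13],"rot":[0,0,0]}]'
python3 - <<'E'
from h import *
i=cams.camera_info("wrist")
im=cams.get_image("wrist"); cv2.imwrite("pics/w16.png",im[:,:,::-1])
im=cams.get_image("top"); cv2.imwrite("pics/t16.png",im[:,:,::-1])
np.savez("w16.npz",**{k:i[k] for k in("camera_matrix","R","t")})
E
```

```text
clock: 22.9
position: [682.6, -36.2, 180.2]
tcp_rot: [0.001, -0.012, 1.0, -0.0]
force: [-0.5, -0.9, 0.3]
grip_width: 0.4
```

View pics/w16.png

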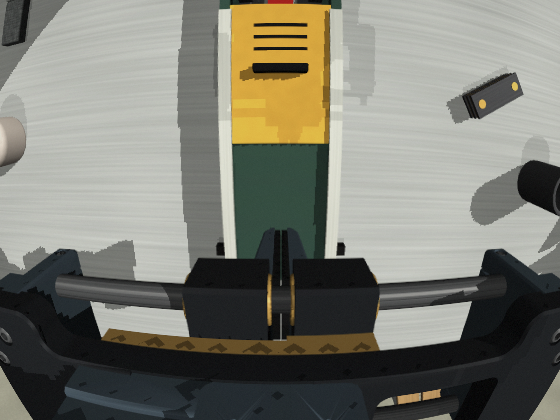

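View pics/t16.png

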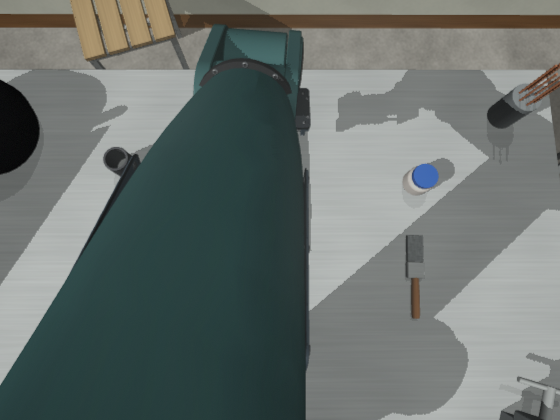

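Run:
```python
from h import *
i=dict(np.load("w16.npz"))
for n,p in (("rear",(281,144)),("lead",(281,5))):
  x=onz("wrist",p,49.5,i); print(n,x.round(1))
print("value from rear (557 origin): ",557-onz("wrist",(281,144),49.5,i)[0]+88+137)
s=manip.read_state();print(s["clock"],s["force"]); print(manip.finish_job())
```

```text
rear [633.2 -37.6  49.5]
lead [497.2 -40.9  49.5]
value from rear (557 origin):  148.8071695522749
23.0 [ 0.03184491 -0.63663218 -0.77236286]
the job is handed in; nothing more can be done
None
```

The smallest weld gauge is in the bay of the green case, and the yellow cover is shut and latched. I handed the job in at 23.0 s.

- **Grasp:** the first two grasps closed on air. One lifted before the fingers had finished closing. The scene camera then showed the real fingertips at about the TCP's height, not 22 mm ahead of it as stated. After correcting for that, the gauge was gripped at a 21.4 mm opening.
- **Placing:** a wrist picture showed the gauge flat in the bay and clear of the tongue.
- **Closing:** the push rose to about 8 N on the ramp and fell to 4.3–4.7 N at the drop, where I stopped short of the shoulders. It stayed far below 30 N in every reading I took.
- **Last checks:** the cover stayed put after I backed off, with the tool force near zero. It measured about 149 mm of travel, past the 138 mm needed. The tongue itself was not clearly visible behind the ledge, so the latch is judged from the force drop and the cover holding against its spring.
- **Bystanders:** the pipe, jar and brush were at the same place in the last top picture as in the first.

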